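# Mount the stepped spindle in the tube rotator's collet

## Robot

A 6-joint arm with a two-finger parallel gripper is mounted at the origin on the work surface. World frame = base frame: x ahead of the robot, y to its left, z up, the work surface at z = 0. Lengths are in mm, angles in rad, forces in N, time in s.
With the tool pointing down it reaches from about 300 to 750 mm from the base axis. Payload 8.5 kg.
Tool frame: the origin (TCP) lies at the very end of the fingers, on their centre line; the grasp point (between the pads) lies 19 mm behind it; z points along the fingers, y is the direction in which the jaws open and shut (so a half turn about z gives the same grasp; the last joint's range is limited). The gripper opens to 88 mm and grips with 3 to 60 N. Pads are 18 mm wide; open, the fingers measure 123 mm over their backs; the gripper's body (75 mm by 187 mm) begins 45 mm behind the grasp point.
Start: joints at [-1.45, 0.381, 1.297, -0, 1.464, -0.215], TCP at [181.232, -519.264, 238.748] pointing down, gripper open.
Joint ranges: [-3.11, 3.11], [-0.89, 2.33], [0.22, 2.48], [-1.42, 4.56], [0.17, 2.85], [-2.88, 2.88]. Speed limits (rad/s): [2.39, 2.39, 3.14, 3.14, 3.14, 3.14].

## Interface

Orientations are given as a 3x3 rotation matrix whose columns are the frame's x, y, z axes.
In Python, from bench import bot gives the robot as it stands.
- The arm moves only by the tool move_arm, never from a script. Its arguments are lists of equal length, an entry for each row: "xyz": the shift along the tool's x, y, z in m, a list of three; "spin": the turn about the tool's z in degrees. In form: {"xyz": [[dx, dy, dz], ...], "spin": [spin, ...]}. A call has 1 to 12 rows; each row shifts and turns the commanded pose from where the row before left it, along the tool's axes as they then stand; what a row does not reach is not made up. A row lasts 1/12 s, in which the tool goes at most 41.7 mm and 7.16 degrees, less where a joint would pass 70% of its speed; a pose out of reach is approached as far as the arm can. A call is refused whole if a number of a shift passes 0.0417 or a number of a turn 7.16, either way. A call with a gripper value outside its range is refused whole. "claw" is the opening in per cent of the stroke, from 0 (shut) to 100 (fully open), set as the call begins (left out, the last holds). The fingers move at their own pace and stop on an object; "newtons" is the grip in N (left out, the last holds). Time passes only in rows, so rows that do not move let the fingers close. It gives the time, the measured TCP pose, the force and the opening at its end, in the units of the state.
- bot.get_obs(): the state, without advancing time (a new reading comes with each control period).
- bot.camera(name): name is "side" or "top" or "wrist"; returns the picture (480x640x3 uint8, red, green, blue); there is no depth.
- bot.camera_params(name): a dict with "fx", "fy", "cx", "cy" (pixels), "world_to_cam" (4x4, takes a point from world to camera coordinates); the wrist camera has in their place "mount" (4x4, takes a point from camera to tool coordinates, whose origin is the TCP and whose axes are the flange's). Camera axes: x right, y down, z forward; pixel columns grow to the right and rows downward; lengths in mm; the calibration is good to about 2 mm. A picture is of the moment at which its call begins: read the wrist's pose just before it. camera_params takes no time and is no camera call.
- bot.hand_in(): hands the job in, once; it reports no verdict.
Trained networks look in the newest picture that a camera, given by its name, has taken for a name from the list of things; names that differ only in an ending like _2 or _b are one class to them, and where a whole thing is asked for, a point or a joint stands for the part that bears it (a point fixed in the world has none). Each returns a list of dicts, best first, with "confidence" (0 to 1); they miss things now and then, are a little off and sometimes report something else, mostly with a low value. They report only what shows in the picture. A call takes as long as a camera call. They do not tell look-alikes from the thing itself.
- bot.find_in(label, camera): "xyz" ([x, y, z] in mm, in the coordinates of the camera as it stood for that picture, good to about 4 mm: the middle of the surface that is visible of it).
- bot.cut_out(label, camera): "region" (480x640 bool, what is visible of it).
- bot.spot_point(label, camera): "xyz" ([x, y, z] in mm, in the coordinates of the camera as it stood for that picture, good to about 4 mm: a listed point, or the origin of a listed thing).
The state is a dict: "clock": time; "joint_pos": joint angles; "joint_velocities": joint speeds; "joint_torque": joint torques, N m; "eef_pos": TCP position; "eef_rot": TCP orientation; "contact_force": force on the tool from outside, world axes, zero at the start; "torque": the same for the moment, N m; "finger_gap": opening from 0.0 (shut) to 1.0 (fully open).
Only numpy, scipy, OpenCV 4.12 (cv2) and the standard library are available. Lean on these libraries where they do the work, as an engineer would, in place of code of your own. Each camera call takes 0.05 s, during which the arm holds its last target.

## Task

Fit the long stepped spindle to the tube rotator: lift it out of the white rack by its thick end, lay it in the drive's two V rests with the thick end facing the collet and let go of it there, then take it by the thin end and feed it into the open collet until it is fully home against the inner stop. Only then swing the collet lever fully closed to clamp it. Leave the other things on the bench, and the short rod in the rack, where they are.

Things in the scene. Friction and masses are not known exactly. Their poses are not given: they have to be found in the camera images.
- spindle_mid (a point): The spindle: plain steel stepped bar 220 mm long, 0.12 kg. Thick part 16 mm diameter, 150 long; thin tail 10 mm diameter, 70 long. Point: mid-length on the axis, 110 mm from either end; x axis along the bar towards the thick end. Centre of mass 92 mm from the thick end. A thin dark ring line is scribed 50 mm from the thick end.
- spindle_nose (a point): Centre of the end face (2 mm chamfer) of the spindle's thick end; x axis along the bar, out of it. At the start the bar lies level in a rack channel, axis 45 mm above the bench, this end sticking out 75 mm; that stretch is free to grasp from above.
- rack: Fixed white spindle rack, 155 x 112 x 70 mm, with two open-topped channels 20 mm wide, 32 mm either side of its centre line, floor 37 mm above the bench, walls up to 70 (no room for fingers inside). Origin: on the bench under its middle; x axis points the way the thick end sticks out, front face at x = +75; z up.
- drive: Fixed tube-rotator drive. Origin: on the bench straight under the collet's mouth; +y is the feed direction into the collet, z up. Foot plate 110 mm wide, 12 thick, y -150 to +165. White housing x -52 to +52, y +12 to +165, top at z 90. The lever closes an inner jaw on to the bar; open, the bore is clear.
- mouth (a point): Centre of the collet's mouth, 60 mm above the bench; axes as drive. Steel sleeve, outer diameter 52 at its face, level bore 19 mm, flared to 29 at the face. The inner depth stop is 50 mm in (+y): home, the spindle has 50 mm inside and its ring line level with the mouth.
- rest_mid (a point): Point on the feed axis (z 60) midway between the two aluminium V rests; axes as drive. Rests at y -17 and y -124 of drive, each 10 mm thick, 90-degree Vs open upwards, 44 mm wide at the top (z 69). The thick part lying in both is in line with the bore, axis at z 60. Between and beyond them it is open down to the foot plate (z 12), so fingers can straddle the bar.
- lever (a joint): Collet lever on top of the housing, swinging level about a vertical axis, rad: 0 = fully open (knob away from the mouth), 1.30 = fully closed at its end stop (knob swung towards the mouth); counter-clockwise from above closes. Stays where it is left; takes about 2 to 3 N at the knob. Starts between 0 and 0.3.
- knob_grip (a point): The lever's upright round black knob, diameter 18 mm, z 100 to 146 above the bench, clear all round above z 105. Point: on its axis 128 above the bench, the height to pinch it; it travels with the lever, 70 mm from the lever's axis.
- lever_pivot (a point): Point on the lever's vertical axis at the knob's grip height (128 above the bench), 55 mm behind the mouth; axes as drive.
- short_rod_mid (a point): Bystander: short plain steel rod 12 mm thick, 150 long, lying in the rack's other channel and sticking out only about 6 mm. Point: its centre; x along it.
- plate_a_mid (a point): Bystander: clear 96-well plate 85 x 127 x 14 lying flat on the bench near the robot. Point: its centre.
- plate_b_mid (a point): Bystander: a second such plate, 85 x 127 x 14, beyond the rack. Point: its centre.
- bottle_mid (a point): Bystander: amber bottle, diameter 66, 120 high, upright. Point: its centre.
- beaker_mid (a point): Bystander: glass beaker, diameter 70, 90 high, upright. Point: its centre.
- tip_box_mid (a point): Bystander: grey pipette tip box with a white top full of small dark holes, 82 x 120 x 59. Point: 30 mm above its underside.
- tube_rack_mid (a point): Bystander: white tube rack with capped tubes, 60 x 160 x 94. Point: 45 mm above its underside.
Not all that is in view belongs to the job. Leave any yellow look-alike of the part that bears spindle_mid alone.

How it is judged (in metres and radians):
On the way, in this order (a step that is already met when the one before it is completed fails the run):
1. the spindle lies in both V rests, thick end towards the collet and not yet fed home, let go, lever open (y of spindle_nose in the frame of drive between -0.022 and 0.035 m and x of spindle_mid in the frame of drive between -0.005 and 0.005 m and z of spindle_mid in the frame of drive between 0.056 and 0.064 m and angle between the x axis of spindle_mid and the y axis of drive, either way round below 0.07 rad and contact force between the fingers and spindle below 0.05 N and value of joint lever below 0.5 rad), for 0.2 s.
2. the spindle is fed home against the stop with the lever still open (y of spindle_nose in the frame of drive between 0.0465 and 0.053 m and x of spindle_nose in the frame of drive between -0.004 and 0.004 m and z of spindle_nose in the frame of drive between 0.055 and 0.065 m and angle between the x axis of spindle_mid and the y axis of drive, either way round below 0.08 rad and value of joint lever below 0.5 rad), for 0.2 s.
3. the lever is closed (value of joint lever above 1.2 rad), for 0.1 s.
At the end, for the whole second after the job is handed in: The spindle's thick end is in the collet, its end face within 3.5 mm of the inner stop (50 mm deep), centred within 4 mm sideways and 5 mm in height and in line within 0.08 rad; the lever is at 1.2 rad or more of its 1.3; the spindle is at rest; spindle and drive with its lever are let go (y of spindle_nose in the frame of drive between 0.0465 and 0.053 m and x of spindle_nose in the frame of drive between -0.004 and 0.004 m and z of spindle_nose in the frame of drive between 0.055 and 0.065 m and angle between the x axis of spindle_mid and the y axis of drive, either way round below 0.08 rad and value of joint lever above 1.2 rad and linear speed of spindle below 0.02 m/s and contact force between the fingers and spindle below 0.05 N and contact force between the fingers and drive below 0.05 N); the robot touches nothing.
It fails at once if a bystander (short rod, well plate, bottle, beaker, tip box, tube rack) is moved more than 30 mm (distance of any of short_rod_mid, plate_a_mid, plate_b_mid, bottle_mid, beaker_mid, tip_box_mid, tube_rack_mid from where it was at the start of the episode above 0.03 m).
It also fails if it takes over 64 s, if anything falls off the work surface, if the arm or the gripper's body presses on something with over 40 N, if the wrist force passes 120 N, or if a joint passes its speed limit or range.

## Working session

There is one attempt and no reset: what is moved stays moved. The work goes in short steps, Python scripts to look and compute and a tool call to move; the robot and the scene stay as the last step left them, time stands still between calls to the robot, and variables do not carry over. Pictures are saved under pics/ and viewed, and the job is handed in when it is done.

Besides the shell and the picture viewer there is one more tool, called after ">>>" as name([rows], argument=value, ...), one row to a line, values as JSON. move_arm: Moves the arm, as the interface text tells. Its arguments: {"type":"object","properties":{"xyz":{"type":"array","items":{"type":"array","items":{"type":"number"}}},"spin":{"type":"array","items":{"type":"number"}},"claw":{"type":"number"},"newtons":{"type":"number"}},"required":["xyz","spin"]}

```bash
mkdir -p pics; ls; cat > h.py <<'E'
import numpy as np, cv2
from bench import bot
def save(im,n): cv2.imwrite('pics/'+n,im[:,:,::-1])
def inv(T): return np.linalg.inv(T)
def c2w(name,p,obs=None):
    P=bot.camera_params(name)
    p=np.append(np.array(p,float),1)
    if name!='wrist': return (inv(np.array(P['world_to_cam']))@p)[:3]
    q=np.array(P['mount'])@p
    return np.array(obs['eef_rot'])@q[:3]+np.array(obs['eef_pos'])
def ray(name,uv,obs=None):
    P=bot.camera_params(name)
    d=[(uv[0]-P['cx'])/P['fx'],(uv[1]-P['cy'])/P['fy'],1]
    a=c2w(name,[0,0,0],obs);b=c2w(name,d,obs)
    return a,b-a
def onz(name,uv,z,obs=None):
    a,d=ray(name,uv,obs); return a+d*(z-a[2])/d[2]
def proj(name,X,obs=None):
    P=bot.camera_params(name)
    X=np.atleast_2d(X)
    if name=='wrist':
        T=np.eye(4);T[:3,:3]=obs['eef_rot'];T[:3,3]=obs['eef_pos']
        W=inv(T@np.array(P['mount']))
    else: W=np.array(P['world_to_cam'])
    c=(W@np.c_[X,np.ones(len(X))].T)[:3]
    return np.c_[P['fx']*c[0]/c[2]+P['cx'],P['fy']*c[1]/c[2]+P['cy']]
E
cat > s1.py <<'E'
from h import *
np.set_printoptions(precision=1,suppress=True)
o=bot.get_obs(); print(o)
for c in ['top','side']:
    save(bot.camera(c),c+'0.png')
    for l in ['spindle_mid','spindle_nose','rack','drive','mouth','rest_mid','knob_grip','lever_pivot','short_rod_mid','plate_a_mid','bottle_mid','beaker_mid','tip_box_mid','tube_rack_mid'] :
        if c=='side' and 'plate' in l or (c=='side' and l in('bottle_mid','beaker_mid','tip_box_mid','tube_rack_mid','short_rod_mid')): continue
        for r in bot.spot_point(l,c)[:3]:
            w=c2w(c,r['xyz']); print(c,l,round(r['confidence'],2),w,proj(c,w)[0])
E
python3 s1.py
```

```text
pics
{'clock': 0.0, 'joint_pos': array([-1.5,  0.4,  1.3, -0. ,  1.5, -0.2]), 'joint_velocities': array([-0., -0.,  0., -0., -0., -0.]), 'joint_torque': array([  0. , -43.8, -22.5,   0.1,   0. ,  -0. ]), 'eef_pos': array([ 181.2, -519. ,  238.2]), 'eef_rot': array([[ 0.9,  0.3, -0. ],
       [ 0.3, -0.9,  0. ],
       [ 0. , -0. , -1. ]]), 'contact_force': array([0.2, 0.7, 0.1]), 'torque': array([-0.,  0., -0.]), 'finger_gap': 1.003514858240192}
top spindle_mid 0.84 [ 486.1 -384.1   41.5] [480.  257.2]
top spindle_nose 0.9 [ 585.9 -335.9   47.8] [462.1 221. ]
top rack 0.81 [ 432.6 -364.5    4.1] [469.3 277.7]
top drive 0.91 [604.3 164.8  -0.6] [284.1 214.4]
top mouth 0.68 [ 712.5 -235.3    8.9] [422.3 180.6]
top mouth 0.59 [600.2 165.9  63.6] [281.8 210.4]
top rest_mid 0.82 [593.7  93.4  63.4] [308.  213.4]
top knob_grip 0.77 [548.7 258.7 127.4] [243.6 222.9]
top lever_pivot 0.82 [608.1 221.2 127.4] [259.  201.3]
top short_rod_mid 0.45 [ 427.4 -339.    49.8] [465.2 277.7]
top plate_a_mid 0.79 [393.2  61.1  10.6] [317.9 287.8]
top bottle_mid 0.62 [388.  352.8  59.7] [209.6 285.8]
top beaker_mid 0.79 [ 778.6 -112.9   45.4] [381.9 153.7]
top beaker_mid 0.18 [785.7  44.2  33.8] [327.1 151.6]
top tip_box_mid 0.66 [783.7  47.5  31.1] [326.  152.5]
top tip_box_mid 0.51 [ 483.6 -382.1   42.2] [479.4 258. ]
top tube_rack_mid 0.58 [528.6 473.2  46.1] [170.9 234.4]
side spindle_mid 0.56 [ 198.  -373.     7.9] [473.2 249. ]
side spindle_nose 0.72 [ 301.3 -336.3    8. ] [439.6 240.5]
side rack 0.57 [ 718.2 -237.9    6.9] [327.3 204.7]
side drive 0.56 [602.1 167.7   3.6] [266.2 275. ]
side drive 0.31 [603.5 223.8 123.8] [247.9 253.7]
side mouth 0.79 [597.7 168.7  59.9] [265.5 262.1]
side rest_mid 0.69 [590.   95.5  57.4] [285.2 252.2]
side knob_grip 0.69 [549.3 262.5 124.9] [249.7 269. ]
side lever_pivot 0.83 [603.8 223.7 125.1] [247.8 253.3]
side lever_pivot 0.6 [ 778.7 -112.6   45.2] [291.2 203.8]
```

View pics/top0.png

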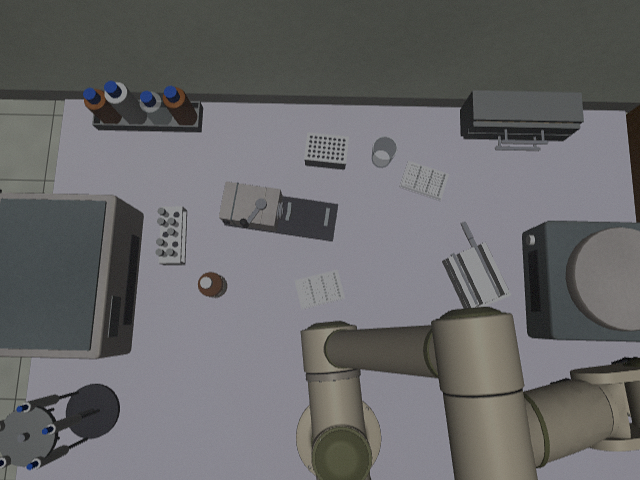

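View pics/side0.png

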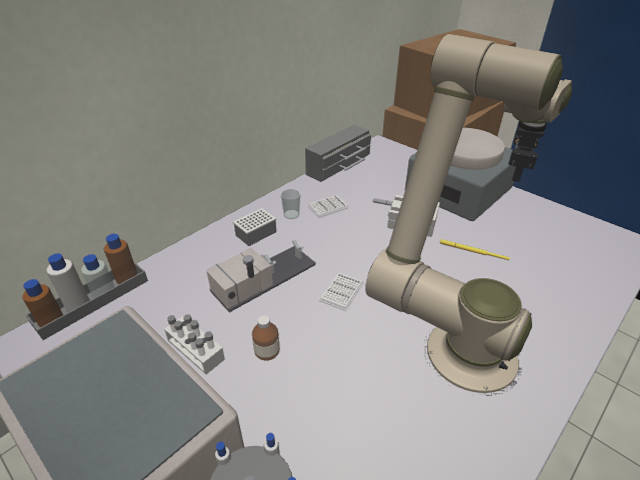

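The steel stepped bar (top view, tail in the rack around (480,257), nose at (466,224)) is the spindle. The yellow bar at (475,248) in the side view is the look-alike. I'll confirm this in an enlarged crop.

```bash
cat > s2.py <<'E'
from h import *
np.set_printoptions(precision=3,suppress=True)
o=bot.get_obs(); R=o['eef_rot'];print(R, bot.camera_params('wrist'))
t=cv2.imread('pics/top0.png')[200:320,420:540]
s=cv2.imread('pics/side0.png')[180:280,360:520]
a=cv2.resize(t,(400,400),interpolation=cv2.INTER_CUBIC);b=cv2.resize(s,(400,250),interpolation=cv2.INTER_CUBIC)
c=np.zeros((400,800,3),np.uint8);c[:,:400]=a;c[:250,400:]=b
cv2.imwrite('pics/crop1.png',c)
E
python3 s2.py
```

```text
[[ 0.944  0.33  -0.   ]
 [ 0.33  -0.944  0.   ]
 [-0.    -0.    -1.   ]] {'fx': 392.7826181341215, 'fy': 392.7826181341215, 'cx': 320.012154833438, 'cy': 241.0641388952164, 'mount': array([[   0.001,   -0.964,   -0.268,   67.709],
       [   1.   ,    0.001,    0.001,    0.061],
       [  -0.   ,   -0.268,    0.964, -145.542],
       [   0.   ,    0.   ,    0.   ,    1.   ]])}
```

View pics/crop1.png

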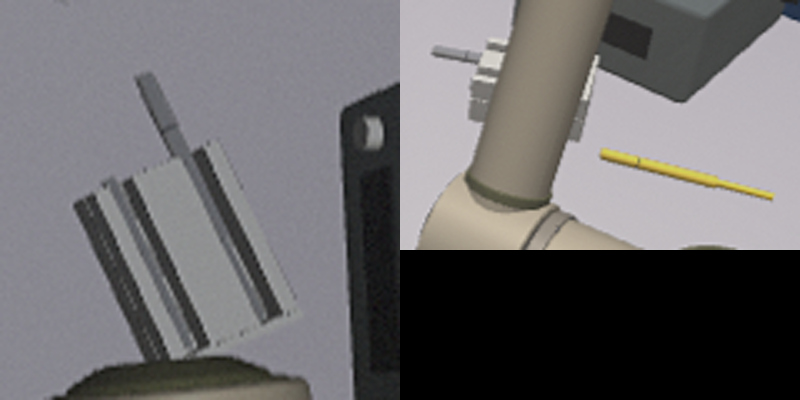

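The grey bar in the right-hand channel, with the ring line and sticking out at crop (155,105), fits the description. The yellow one lies on the bench and will be left alone. I'll move above the spindle for a wrist view.

>>> move_arm([
  [0.02,0,0],
  [0.035,-0.003,0],
  [0.035,-0.003,0],
  [0.035,-0.003,0],
  [0.035,-0.003,0],
  [0.035,-0.003,0],
  [0.035,-0.003,0],
  [0.035,-0.003,0],
  [0.035,-0.003,0],
  [0.035,-0.003,0],
  [0.035,-0.003,0],
  [0.02,-0.002,0],
], spin=[-0.5,-0.5,-0.5,-0.5,-0.5,-0.5,-0.5,-0.5,-0.5,-0.5,-0.5,-0.5], claw=50)

```text
clock: 2.2
eef_pos: [533.2, -341.5, 238.5]
eef_rot: [[0.903, 0.429, 0.0], [0.429, -0.903, 0.0], [0.001, -0.0, -1.0]]
contact_force: [-0.3, -0.4, 0.1]
finger_gap: 0.501
```

```bash
cat > s3.py <<'E'
from h import *
import sys
np.set_printoptions(precision=1,suppress=True)
o=bot.get_obs(); print(o['clock'],o['eef_pos'],o['joint_velocities']); print(np.degrees(np.arctan2(o['eef_rot'][1,0],o['eef_rot'][0,0])))
save(bot.camera('wrist'),sys.argv[1])
import pickle; pickle.dump(o,open(sys.argv[1]+'.pkl','wb'))
for l in sys.argv[2:]:
    for r in bot.spot_point(l,'wrist')[:2]:
        w=c2w('wrist',r['xyz'],o); print(l,round(r['confidence'],2),w,proj('wrist',w,o)[0])
E
python3 s3.py w1.png spindle_mid spindle_nose rack short_rod_mid
```

```text
2.2 [ 533.2 -341.5  238.5] [ 0.3  0.2 -0.3 -0.   0.1  0.2]
25.38990585835358
spindle_mid 0.85 [ 483.2 -381.3   39.1] [335.3 276.5]
spindle_nose 0.95 [ 302.2 -341.1    6.3] [230.4 389.2]
spindle_nose 0.85 [ 579.6 -336.4   43.5] [337.9 160.9]
rack 0.56 [ 432.2 -367.6    2.8] [301.  300.2]
short_rod_mid 0.67 [ 425.5 -335.5   39.8] [265.7 308.5]
```

View pics/w1.png

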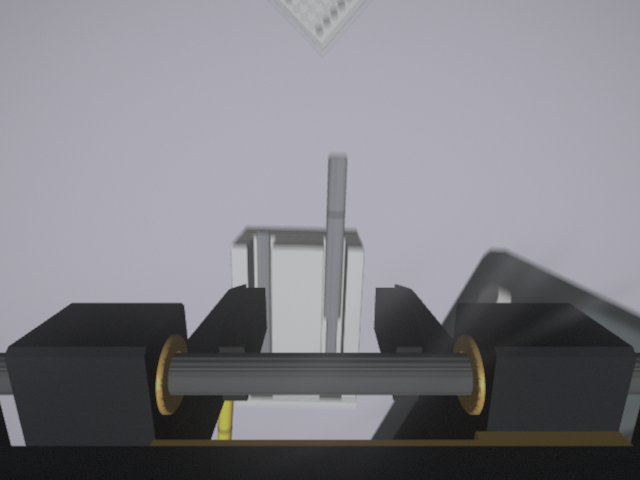

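Wrist view: the nose is at (338,155), the ring line at (336,214), and the bar enters the rack at about (335,235). The arm was still settling, so I'll take another picture and measure the bar's edges.

```bash
cat > s4.py <<'E'
from h import *
np.set_printoptions(precision=1,suppress=True)
o=bot.get_obs(); im=bot.camera('wrist'); print(o['clock'],o['eef_pos'],np.abs(o['joint_velocities']).max())
save(im,'w2.png')
g=cv2.GaussianBlur(cv2.cvtColor(im,cv2.COLOR_RGB2GRAY),(3,3),0).astype(float)
P=[]
for v in range(165,226,4):
    r=g[v,310:370]; d=np.diff(r); l=d[:30].argmin(); e=30+d[30:].argmax() if True else 0
    u=(310+l+310+e)/2+.5; P.append(onz('wrist',(u,v),47,o)); print(v,310+l,310+e,P[-1][:2])
P=np.array(P); m=P.mean(0); d=np.linalg.svd(P-m)[2][0]; d*=np.sign(d[0]); print('dir',np.degrees(np.arctan2(d[1],d[0])),'mean',m)
c=g[140:240,330:345].mean(1); 
print([(140+i,int(c[i])) for i in range(0,100,2)])
E
python3 s4.py
```

```text
2.45 [ 529.9 -344.2  238.7] 0.01572218937010813
165 326 345 [ 572.6 -339.1]
169 326 345 [ 569.6 -340.5]
173 326 345 [ 566.6 -342. ]
177 326 345 [ 563.5 -343.5]
181 325 345 [ 560.3 -344.6]
185 325 345 [ 557.2 -346.1]
189 325 345 [ 554.1 -347.6]
193 325 344 [ 550.8 -348.7]
197 325 344 [ 547.7 -350.2]
201 325 344 [ 544.6 -351.7]
205 325 344 [ 541.4 -353.3]
209 325 344 [ 538.2 -354.8]
213 325 343 [ 534.9 -356. ]
217 324 343 [ 531.5 -357.1]
221 324 343 [ 528.2 -358.7]
225 324 343 [ 525.  -360.2]
dir 23.798853020034837 mean [ 549.1 -349.6   47. ]
[(140, 174), (142, 174), (144, 174), (146, 174), (148, 174), (150, 174), (152, 154), (154, 128), (156, 130), (158, 131), (160, 131), (162, 131), (164, 131), (166, 131), (168, 131), (170, 131), (172, 131), (174, 131), (176, 131), (178, 131), (180, 132), (182, 132), (184, 132), (186, 132), (188, 132), (190, 132), (192, 132), (194, 132), (196, 132), (198, 132), (200, 132), (202, 132), (204, 132), (206, 132), (208, 132), (210, 128), (212, 99), (214, 114), (216, 133), (218, 133), (220, 133), (222, 133), (224, 134), (226, 134), (228, 128), (230, 125), (232, 125), (234, 125), (236, 128), (238, 132)]
```

>>> move_arm([
  [0.0132,0.0132,0],
  [0,0,0.02],
  [0,0,0.035],
  [0,0,0.035],
  [0,0,0.035],
  [0,0,0.03],
  [0,0,0.015],
  [0,0,0],
  [0,0,0],
  [0,0,0],
], spin=[1,0,0,0,0,0,0,0,0,0])

```text
clock: 3.33
eef_pos: [548.3, -351.1, 70.5]
eef_rot: [[0.912, 0.41, 0.002], [0.41, -0.912, -0.002], [0.001, 0.003, -1.0]]
contact_force: [0.3, 0.1, -0.0]
finger_gap: 0.497
```

```bash
python3 s3.py w3.png spindle_nose
```

```text
3.3333 [ 548.3 -351.1   70.5] [ 0. -0. -0. -0. -0. -0.]
24.18014686758368
spindle_nose 0.71 [ 581.1 -335.8   40.1] [318.5 204.2]
```

View pics/w3.png

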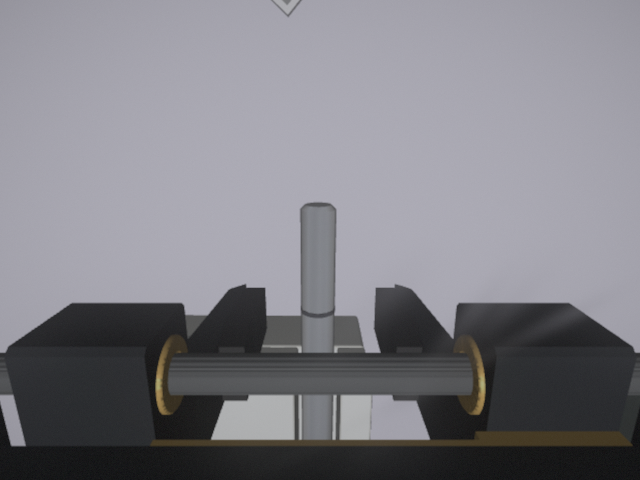

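The bar at u≈318 is centred between the fingers and aligned with them. I'll go down and close.

>>> move_arm([
  [0,0,0.02],
  [0,0,0.02],
  [0,0,0.0045],
  [0,0,0],
  [0,0,0],
], spin=[0,0,0,0,0])

```text
clock: 3.85
eef_pos: [548.6, -350.4, 25.5]
eef_rot: [[0.912, 0.411, 0.001], [0.411, -0.912, -0.001], [0.001, 0.001, -1.0]]
contact_force: [0.1, 0.0, 0.9]
finger_gap: 0.496
```

>>> move_arm([
  [0,0,0],
  [0,0,0],
  [0,0,0],
  [0,0,0],
  [0,0,0],
  [0,0,0],
  [0,0,0],
  [0,0,0],
], spin=[0,0,0,0,0,0,0,0], claw=0, newtons=40)

```text
clock: 4.52
eef_pos: [548.3, -350.0, 24.4]
eef_rot: [[0.912, 0.411, 0.0], [0.411, -0.912, -0.0], [0.0, 0.0, -1.0]]
contact_force: [0.8, 0.8, 1.2]
finger_gap: 0.16
```

>>> move_arm([
  [0,0,-0.01],
  [0,0,-0.02],
  [0,0,-0.03],
  [0,0,-0.03],
  [0,0,-0.03],
  [0,0,-0.02],
  [0,0,0],
  [0,0,0],
], spin=[0,0,0,0,0,0,0,0])

```text
clock: 5.18
eef_pos: [548.2, -350.0, 165.1]
eef_rot: [[0.912, 0.411, 0.001], [0.411, -0.912, -0.001], [0.001, 0.001, -1.0]]
contact_force: [-0.2, -0.2, -1.7]
finger_gap: 0.158
```

```bash
python3 s3.py w4.png spindle_nose; cat > s5.py <<'E'
from h import *
np.set_printoptions(precision=1,suppress=True)
save(bot.camera('side'),'side1.png'); im=bot.camera('top'); save(im,'top1.png')
print(bot.get_obs()['contact_force'])
for k in range(2):
  for c in ['top','side']:
    bot.camera(c)
    for l in ['drive','mouth','rest_mid','knob_grip','lever_pivot']:
        for r in bot.spot_point(l,c)[:1]:
            w=c2w(c,r['xyz']); print(c,l,round(r['confidence'],2),w)
E
python3 s5.py
```

```text
5.1833 [ 548.2 -350.   165.1] [-0.  0.  0. -0. -0. -0.]
24.23864796691806
spindle_nose 0.92 [ 580.9 -337.8  183. ] [326.9 233.6]
[-0.1 -1.2 -1.6]
top drive 0.75 [600.6 166.1   3.7]
top mouth 0.73 [599.2 165.3  62.5]
top rest_mid 0.91 [593.2  92.7  60.3]
top knob_grip 0.6 [547.7 257.4 131.1]
top lever_pivot 0.97 [604.8 221.5 130.6]
side drive 0.63 [601.5 167.1  -0.6]
side mouth 0.81 [602.3 163.5  58.2]
side rest_mid 0.6 [589.1  95.7  60.6]
side knob_grip 0.65 [548.9 261.9 127.3]
side lever_pivot 0.78 [603.6 224.7 128.2]
top drive 0.89 [602.6 162.8   1.9]
top mouth 0.68 [594.8 165.8  63.4]
top rest_mid 0.7 [593.6  98.4  63.5]
top knob_grip 0.6 [549.1 258.7 131. ]
top lever_pivot 0.74 [606.8 222.1 127.9]
side drive 0.95 [602.5 169.   -0.8]
side mouth 0.61 [597.6 166.9  56.5]
side rest_mid 0.63 [529.8 478.1  44.1]
side knob_grip 0.59 [550.1 261.4 128.8]
side lever_pivot 0.81 [604.8 225.4 124.8]
```

View pics/w4.png

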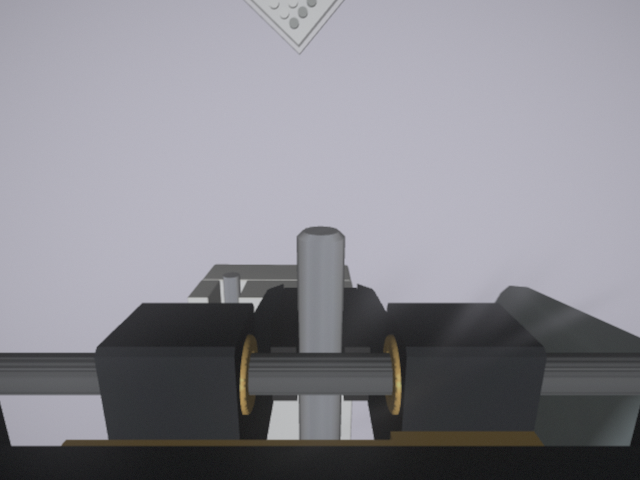

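View pics/side1.png

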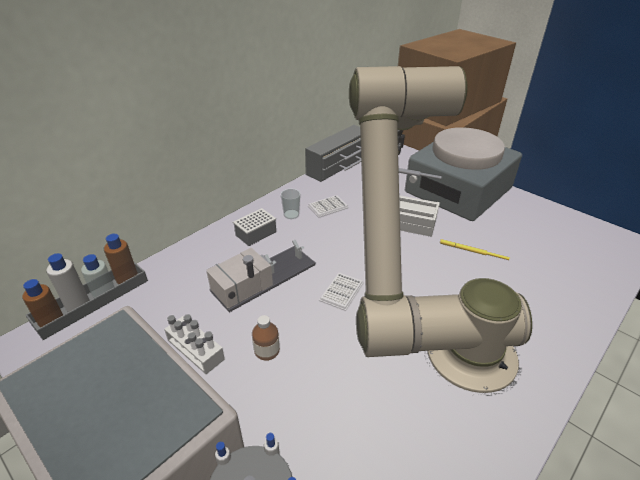

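Spindle lifted, level and centred in the jaws. Next I'll work out the carry.

```bash
cat > plan.py <<'E'
import numpy as np,sys
x0,y0,a0,x1,y1,a1=map(float,sys.argv[1:7]);n=int(sys.argv[7])
for i in range(n):
    a=np.radians(a0+(a1-a0)*i/n); d=np.array([x1-x0,y1-y0])/n/1000
    # tool x=(c,s), y=(s,-c)
    print([round(float(d@[np.cos(a),np.sin(a)]),4),round(float(d@[np.sin(a),-np.cos(a)]),4),0],end=', ')
print()
E
python3 plan.py 548.2 -350 24.2 592 95 84.2 15
```

```text
[0.0148, -0.0259, 0], [0.0166, -0.0248, 0], [0.0183, -0.0235, 0], [0.0199, -0.0222, 0], [0.0214, -0.0208, 0], [0.0228, -0.0192, 0], [0.0241, -0.0176, 0], [0.0252, -0.0159, 0], [0.0263, -0.0141, 0], [0.0272, -0.0122, 0], [0.028, -0.0103, 0], [0.0286, -0.0083, 0], [0.0291, -0.0063, 0], [0.0295, -0.0042, 0], [0.0297, -0.0022, 0],
```

>>> move_arm([
  [0.0148,-0.0259,0],
  [0.0166,-0.0248,0],
  [0.0183,-0.0235,0],
  [0.02,-0.0222,0],
  [0.0214,-0.0208,0],
  [0.0228,-0.0192,0],
  [0.0241,-0.0176,0],
  [0.0252,-0.0159,0],
], spin=[-4,-4,-4,-4,-4,-4,-4,-4])

```text
clock: 7.25
eef_pos: [571.5, -111.1, 164.4]
eef_rot: [[0.553, 0.833, 0.0], [0.833, -0.553, -0.0], [0.0, 0.0, -1.0]]
contact_force: [0.0, 0.6, -1.2]
finger_gap: 0.161
```

>>> move_arm([
  [0.0263,-0.0141,0],
  [0.0272,-0.0122,0],
  [0.028,-0.0103,0],
  [0.0286,-0.0083,0],
  [0.0291,-0.0063,0],
  [0.0295,-0.0042,0],
  [0.0297,-0.0022,0],
  [0,0,0],
  [0,0,0],
  [0,0,0],
  [0,0,0],
], spin=[-4,-4,-4,-4,-4,-4,-4,0,0,0,0])

```text
clock: 8.17
eef_pos: [591.9, 94.1, 164.3]
eef_rot: [[0.102, 0.995, -0.0], [0.995, -0.102, -0.0], [-0.0, 0.0, -1.0]]
contact_force: [-0.1, -0.3, -1.3]
finger_gap: 0.158
```

```bash
python3 s3.py w5.png spindle_nose mouth rest_mid lever_pivot knob_grip drive
```

```text
8.1667 [591.9  94.1 164.3] [-0. -0.  0.  0.  0. -0.]
84.13184226946862
spindle_nose 0.83 [592.6 126.8 181.9] [315.  241.4]
mouth 0.83 [599.9 165.6  60.3] [322.5 125.4]
rest_mid 0.91 [587.7  97.9  58.6] [314.3 233.8]
rest_mid 0.39 [780.1  52.   29.7] [576.4 258. ]
knob_grip 0.59 [782.9  54.5  32. ] [582.5 255.3]
drive 0.67 [599.7 166.1  -1.2] [321.6 126.1]
```

View pics/w5.png

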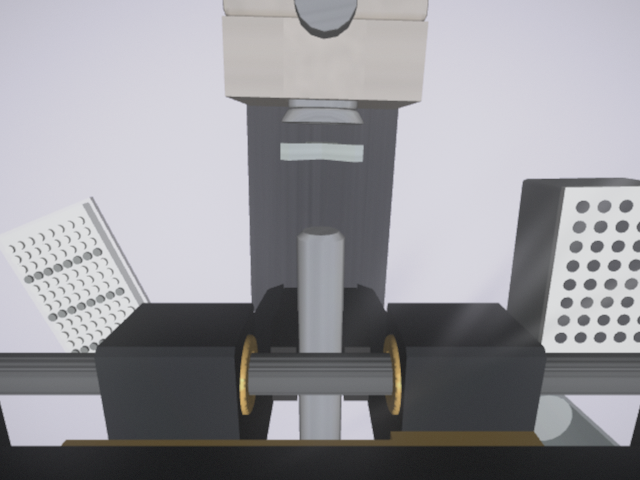

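```bash
cat > s6.py <<'E'
from h import *
import pickle
np.set_printoptions(precision=1,suppress=True)
o=pickle.load(open('w5.png.pkl','rb'))
im=cv2.imread('pics/w5.png'); g=cv2.GaussianBlur(cv2.cvtColor(im,cv2.COLOR_BGR2GRAY),(3,3),0).astype(float)
cv2.imwrite('pics/c5.png',cv2.resize(im[80:240,220:430],(788,600),interpolation=cv2.INTER_CUBIC))
# foot plate edges z=12
L=[];Rr=[]
for v in range(170,280,5):
    d=np.diff(g[v,225:290]);l=225+d.argmin()+.5; d=np.diff(g[v,360:420]);r=360+d.argmax()+.5
    L.append(onz('wrist',(l+.5,v),12,o));Rr.append(onz('wrist',(r+.5,v),12,o))
for E in (L,Rr):
    E=np.array(E)[:,:2];m=np.median(E,0);vx,vy,x,y=cv2.fitLine(E.astype(np.float32),cv2.DIST_HUBER,0,.01,.01).ravel()
    a=np.degrees(np.arctan2(vy,vx))%180; print(a,x,y)
M=(np.array(L)+np.array(Rr))/2; print(M[::4],np.linalg.norm(np.array(L)-np.array(Rr),axis=1)[::4])
# bar edges
for v in range(236,345,12):
    d=np.diff(g[v,285:360]); l=285+d[:35].argmin();r=320+d[35:].argmax(); print(v,l,r, end=' | ')
E
python3 s6.py
```

```text
83.06743 537.25464 103.563545
82.787926 646.4581 98.56869
[[596.  134.5  12. ]
 [594.1 119.6  12. ]
 [592.2 104.3  12. ]
 [590.2  88.6  12. ]
 [588.2  72.4  12. ]
 [586.1  55.7  12. ]] [109.4 108.6 109.4 108.6 109.3 108.5]
236 286 322 | 248 286 320 | 260 294 320 | 272 295 320 | 284 285 358 | 296 285 320 | 308 286 320 | 320 286 320 | 332 289 320 | 344 309 320 |
```

View pics/c5.png

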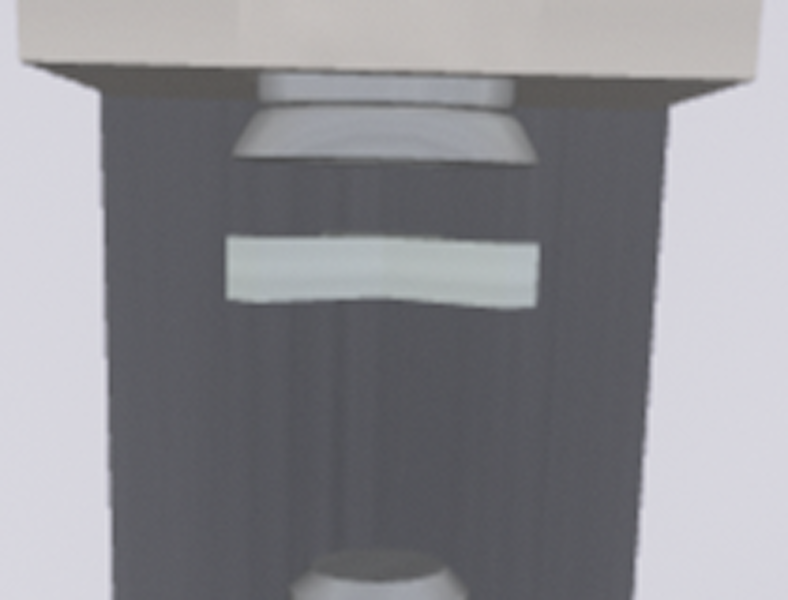

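```bash
cat > s7.py <<'E'
from h import *
import pickle
np.set_printoptions(precision=1,suppress=True)
o=pickle.load(open('w5.png.pkl','rb'))
q=[onz('wrist',p,69,o) for p in [(280.5,160),(363.1,161.3),(280.5,142.9),(363.4,145)]]
for x in q: print(x)
c=np.mean(q,0);a=np.radians(82.9);f=np.array([np.cos(a),np.sin(a)]); m=c[:2]+17*f; print('mouth est',m)
n=onz('wrist',(321,229),184,o); print('nose',n)
# sleeve face bottom edge crop (235,157),(537,161) at z~60
for p in [(220+235/3.752,80+157/3.752),(220+537/3.752,80+161/3.752)]: print(onz('wrist',p,62,o))
E
python3 s7.py
```

```text
[572.7 148.2  69. ]
[622.1 142.4  69. ]
[574.  158.1  69. ]
[623.  151.9  69. ]
mouth est [600. 167.]
nose [595.1 131.4 184. ]
[576.1 170.1  62. ]
[624.4 164.6  62. ]
```

>>> move_arm([
  [0.0135,0,0],
  [0.014,0,0],
  [0,0,0.02],
  [0,0,0.03],
  [0,0,0.03],
  [0,0,0.02],
  [0,0,0],
  [0,0,0],
], spin=[0.6,0.6,0,0,0,0,0,0])

```text
clock: 9.18
eef_pos: [594.7, 122.4, 64.1]
eef_rot: [[0.121, 0.993, -0.001], [0.993, -0.121, -0.0], [-0.0, -0.001, -1.0]]
contact_force: [0.3, -0.3, 0.2]
finger_gap: 0.161
```

```bash
python3 s3.py w6.png spindle_nose mouth
```

```text
9.1833 [594.7 122.4  64.1] [ 0. -0. -0. -0.  0.  0.]
83.02812040036007
spindle_nose 0.86 [597.6 157.8  83.4] [318.5 234.1]
mouth 0.82 [599.8 168.9  60.4] [320.8 190.4]
```

View pics/w6.png

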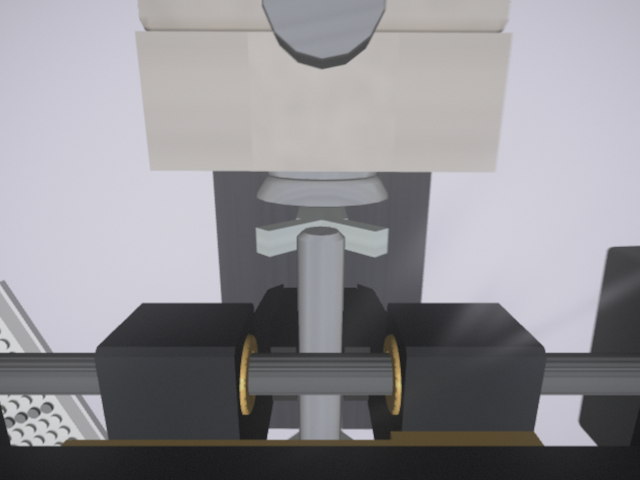

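The bar at u≈321 is centred over the V at 322, and the nose is short of the sleeve. I'll lower it.

>>> move_arm([
  [0,0,0.008],
  [0,0,0.008],
  [0,0,0.004],
  [0,0,0.003],
  [0,0,0],
  [0,0,0],
], spin=[0,0,0,0,0,0])

```text
clock: 9.83
eef_pos: [594.7, 122.5, 41.1]
eef_rot: [[0.121, 0.993, -0.0], [0.993, -0.121, 0.0], [0.0, -0.0, -1.0]]
contact_force: [0.9, 0.7, -0.9]
finger_gap: 0.156
```

>>> move_arm([
  [0,0,0.001],
  [0,0,0.001],
  [0,0,0],
  [0,0,0],
], spin=[0,0,0,0])

```text
clock: 10.17
eef_pos: [595.0, 122.5, 39.6]
eef_rot: [[0.121, 0.993, 0.001], [0.993, -0.121, 0.0], [0.0, 0.001, -1.0]]
contact_force: [0.6, 0.1, 2.5]
finger_gap: 0.156
```

Touching down (about 3.5 N up). I'll open the fingers and rise.

>>> move_arm([
  [0,0,0],
  [0,0,0],
  [0,0,0],
  [0,0,0],
  [0,0,0],
  [0,0,0],
], spin=[0,0,0,0,0,0], claw=45)

```text
clock: 10.67
eef_pos: [594.7, 122.5, 39.2]
eef_rot: [[0.121, 0.993, -0.0], [0.993, -0.121, -0.0], [-0.0, -0.0, -1.0]]
contact_force: [0.8, -0.8, 0.0]
finger_gap: 0.454
```

>>> move_arm([
  [0,0,-0.01],
  [0,0,-0.03],
  [0,0,-0.03],
  [0,0,-0.03],
  [0,0,-0.01],
  [-0.02,0,0],
  [-0.02,0,0],
  [0,0,0],
  [0,0,0],
  [0,0,0],
], spin=[0,0,0,0,0,0,0,0,0,0])

```text
clock: 11.5
eef_pos: [589.8, 83.2, 149.0]
eef_rot: [[0.121, 0.993, -0.001], [0.993, -0.121, 0.0], [0.0, -0.001, -1.0]]
contact_force: [-0.5, -0.3, 0.1]
finger_gap: 0.448
```

```bash
python3 s3.py w7.png spindle_nose spindle_mid mouth rest_mid; cat > s8.py <<'E'
from h import *
im=bot.camera('side'); save(cv2.resize(im[200:320,180:360],(780,520),interpolation=cv2.INTER_CUBIC),'side2.png')
E
python3 s8.py
```

```text
11.5 [589.8  83.2 149. ] [ 0.  0. -0. -0. -0. -0.]
83.03338918695323
spindle_nose 0.63 [596.4 155.8  56.8] [317.8 123.7]
spindle_mid 0.56 [587.7  51.3  58.1] [323.9 292.3]
mouth 0.97 [598.7 165.4  62.4] [319.7 105.1]
rest_mid 0.96 [587.3  98.1  59.8] [314.3 222.9]
```

View pics/w7.png

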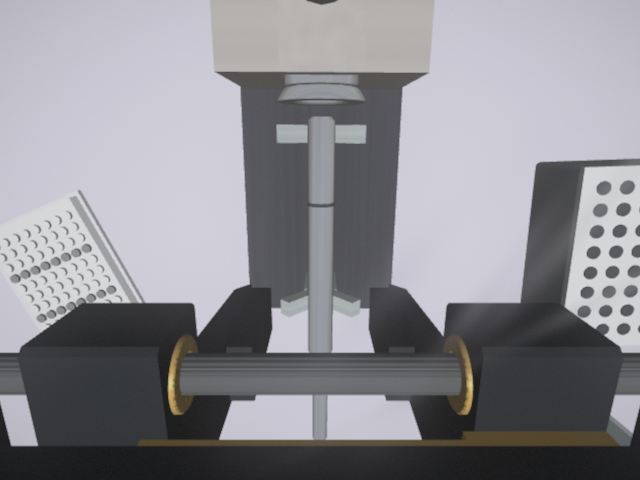

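View pics/side2.png

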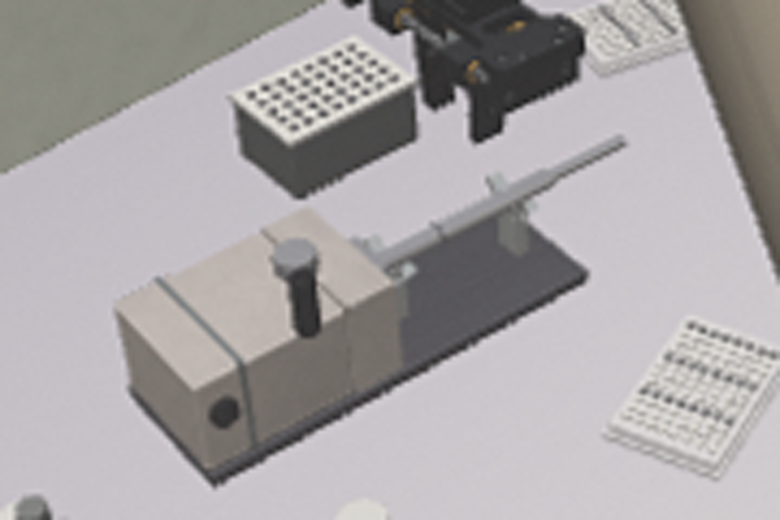

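The bar lies in both Vs in line with the bore, with the ring line at (320,205) and the nose at (320,117).

```bash
cat > s9.py <<'E'
from h import *
import pickle
np.set_printoptions(precision=1,suppress=True)
o=pickle.load(open('w7.png.pkl','rb'))
a=np.radians(82.95);f=np.array([np.cos(a),np.sin(a)]);m=np.array([600,166.5])
for n,p,z in [('ring',(320.5,205),68),('nose',(321,118),67),('mid bar',(320.5,270),68),('mid bar2',(320.5,330),68),('tail',(320,420),65)]:
    w=onz('wrist',p,z,o); d=w[:2]-m; print(n,w,'drive y',d@f,'drive x',d@[f[1],-f[0]])
N=m+f*-7
g=N-204*f; print('grip',g)
E
python3 s9.py
```

```text
ring [592.5 110.2  68. ] drive y -56.79312908127406 drive x -0.5020543492329012
nose [598.6 158.3  67. ] drive y -8.264908112339477 drive x -0.38320586912801746
mid bar [587.7  70.3  68. ] drive y -97.00546415315655 drive x -0.37022273781760406
mid bar2 [582.9  29.9  68. ] drive y -137.63011486763173 drive x -0.23703939600651633
tail [574.1 -40.4  65. ] drive y -208.49800364977884 drive x -0.3479897451615974
grip [574.1 -42.9]
```

>>> move_arm([
  [-0.02,0,0],
  [-0.035,0,0],
  [-0.035,0,0],
  [-0.037,0,0],
  [0,0,0.02],
  [0,0,0.02],
  [0,0,0.02],
  [0,0,0],
  [0,0,0],
], spin=[0,0,0,0,0,0,0,0,0])

```text
clock: 12.55
eef_pos: [574.3, -43.1, 89.0]
eef_rot: [[0.121, 0.993, -0.002], [0.993, -0.121, 0.0], [0.0, -0.002, -1.0]]
contact_force: [0.4, -1.1, 1.1]
finger_gap: 0.451
```

```bash
python3 s3.py w8.png spindle_mid mouth
```

```text
12.55 [574.3 -43.1  89. ] [ 0. -0. -0. -0.  0.  0.]
83.053338748678
spindle_mid 0.81 [586.7  49.1  58.8] [325.1  69.9]
```

View pics/w8.png

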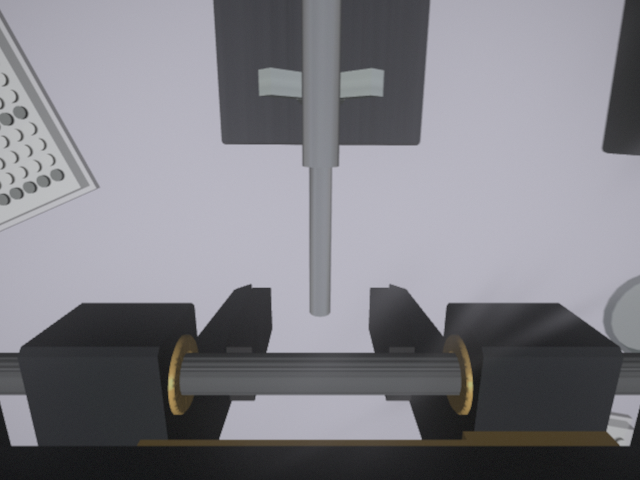

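```bash
cat > s10.py <<'E'
from h import *
import pickle
np.set_printoptions(precision=1,suppress=True)
o=pickle.load(open('w8.png.pkl','rb'))
a=np.radians(82.95);f=np.array([np.cos(a),np.sin(a)]);m=np.array([600,166.5])
for n,p,z in [('step',(320.5,166),64),('tail',(320,316),58),('tailtop',(320,308),64)]:
    w=onz('wrist',p,z,o); d=w[:2]-m; print(n,w,'drive y',d@f,'drive x',d@[f[1],-f[0]])
print((o['eef_pos'][:2]-m)@f)
E
python3 s10.py
```

```text
step [580.2  10.8  64. ] drive y -156.94459050257322 drive x -0.5554745934150432
tail [571.2 -62.   58. ] drive y -230.28066791326805 drive x -0.5339098232798782
tailtop [572.1 -54.9  64. ] drive y -223.16136125141176 drive x -0.551927217973946
-211.1186361483102
```

The tail end at y≈-227 lies 16 mm behind the grip line at -211. I'll go down and grip.

>>> move_arm([
  [0,-0.0007,0.02],
  [0,0,0.02],
  [0,0,0.008],
  [0,0,0],
  [0,0,0],
], spin=[0,0,0,0,0])

```text
clock: 13.12
eef_pos: [574.3, -43.2, 42.1]
eef_rot: [[0.121, 0.993, 0.001], [0.993, -0.121, -0.0], [-0.0, 0.001, -1.0]]
contact_force: [-0.3, -0.5, 0.8]
finger_gap: 0.446
```

>>> move_arm([
  [0,0,0],
  [0,0,0],
  [0,0,0],
  [0,0,0],
  [0,0,0],
  [0,0,0],
  [0,0,0],
  [0,0,0],
], spin=[0,0,0,0,0,0,0,0], claw=0, newtons=30)

```text
clock: 13.78
eef_pos: [573.9, -43.2, 41.3]
eef_rot: [[0.121, 0.993, 0.0], [0.993, -0.121, -0.0], [-0.0, 0.0, -1.0]]
contact_force: [-0.3, -0.9, 0.2]
finger_gap: 0.098
```

>>> move_arm([
  [0.003,0,0],
  [0.005,0,0],
  [0.005,0,0],
  [0.005,0,0],
  [0.005,0,0],
  [0.005,0,0],
  [0.005,0,0],
  [0.005,0,0],
  [0.004,0,0],
  [0.004,0,0],
  [0,0,0],
  [0,0,0],
], spin=[0,0,0,0,0,0,0,0,0,0,0,0])

```text
clock: 14.78
eef_pos: [579.2, 2.9, 41.1]
eef_rot: [[0.121, 0.993, -0.001], [0.993, -0.121, 0.0], [0.0, -0.001, -1.0]]
contact_force: [-0.1, 0.8, -0.6]
finger_gap: 0.095
```

>>> move_arm([
  [0.003,0,0],
  [0.003,0,0],
  [0.002,0,0],
  [0,0,0],
  [0,0,0],
], spin=[0,0,0,0,0])

```text
clock: 15.2
eef_pos: [580.4, 10.6, 41.3]
eef_rot: [[0.121, 0.993, 0.0], [0.993, -0.121, 0.0], [0.0, 0.0, -1.0]]
contact_force: [0.7, 0.5, 0.6]
finger_gap: 0.095
```

>>> move_arm([
  [0.001,0,0],
  [0.001,0,0],
  [0,0,0],
], spin=[0,0,0])

```text
clock: 15.45
eef_pos: [580.6, 12.4, 41.3]
eef_rot: [[0.121, 0.993, -0.0], [0.993, -0.121, -0.0], [-0.0, -0.0, -1.0]]
contact_force: [0.2, 0.4, -0.4]
finger_gap: 0.095
```

```bash
python3 s3.py w9.png spindle_mid mouth; cat > s8.py <<'E'
from h import *
im=bot.camera('side'); save(cv2.resize(im[200:320,180:360],(780,520),interpolation=cv2.INTER_CUBIC),'side3.png')
E
python3 s8.py
```

```text
15.45 [580.6  12.4  41.3] [-0.  0.  0.  0. -0. -0.]
83.03872078766584
spindle_mid 0.65 [596.2 102.7  60.1] [338.7  50.1]
```

View pics/w9.png

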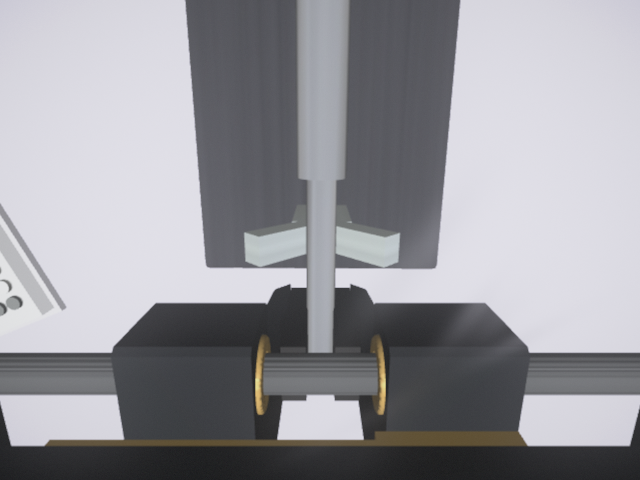

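>>> move_arm([
  [0.001,0,0],
  [0,0,0],
  [0,0,0],
], spin=[0,0,0])

```text
clock: 15.9
eef_pos: [580.7, 13.4, 41.3]
eef_rot: [[0.121, 0.993, 0.0], [0.993, -0.121, 0.0], [0.0, 0.0, -1.0]]
contact_force: [0.2, -0.0, -0.1]
finger_gap: 0.097
```

>>> move_arm([
  [0.001,0,0],
  [0,0,0],
  [0,0,0],
], spin=[0,0,0])

```text
clock: 16.15
eef_pos: [580.8, 14.0, 41.3]
eef_rot: [[0.121, 0.993, -0.0], [0.993, -0.121, -0.001], [-0.001, 0.0, -1.0]]
contact_force: [-0.7, -3.8, 0.3]
finger_gap: 0.095
```

Contact is starting (-3.8 N). I'll push a touch more to confirm.

>>> move_arm([
  [0.001,0,0],
  [0.0005,0,0],
  [0,0,0],
  [0,0,0],
], spin=[0,0,0,0])

```text
clock: 16.48
eef_pos: [580.9, 14.1, 41.3]
eef_rot: [[0.121, 0.993, -0.0], [0.993, -0.121, -0.003], [-0.003, -0.0, -1.0]]
contact_force: [-2.5, -12.4, -0.0]
finger_gap: 0.097
```

```bash
sed -i 's/side3/side4/' s8.py; python3 s8.py
```

```text
(no output)
```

View pics/side4.png

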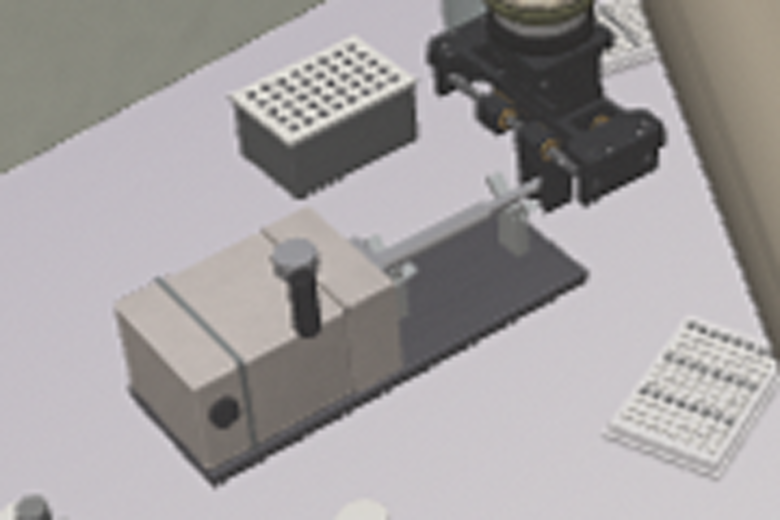

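The spindle is home: 12 N at the stop after about 57.5 mm of travel, and the ring line has gone to the mouth. I'll ease off, release and rise.

>>> move_arm([
  [-0.001,0,0],
  [0,0,0],
], spin=[0,0])

```text
clock: 16.7
eef_pos: [580.9, 14.0, 41.3]
eef_rot: [[0.122, 0.993, -0.0], [0.993, -0.122, -0.001], [-0.001, 0.0, -1.0]]
contact_force: [-1.2, -7.6, 0.6]
finger_gap: 0.093
```

>>> move_arm([
  [0,0,0],
  [0,0,0],
  [0,0,0],
  [0,0,0],
  [0,0,0],
  [0,0,0],
], spin=[0,0,0,0,0,0], claw=40)

```text
clock: 17.2
eef_pos: [580.9, 15.1, 41.2]
eef_rot: [[0.121, 0.993, 0.0], [0.993, -0.121, 0.0], [0.0, 0.0, -1.0]]
contact_force: [0.2, 0.8, -0.6]
finger_gap: 0.403
```

>>> move_arm([
  [0,0,-0.01],
  [0,0,-0.03],
  [0,0,-0.03],
  [0,0,-0.03],
  [0,0,-0.03],
  [0,0,-0.025],
  [0.03,0,0],
  [0.035,0,0],
  [0.02,0,0],
  [0,0,0],
  [0,0,0],
  [0,0,0],
], spin=[0,0,0,0,0,0,0,0,0,0,0,0])

```text
clock: 18.2
eef_pos: [591.1, 98.6, 196.6]
eef_rot: [[0.121, 0.993, 0.0], [0.993, -0.121, -0.0], [-0.0, 0.0, -1.0]]
contact_force: [-0.7, -0.8, 0.5]
finger_gap: 0.4
```

```bash
python3 s3.py w10.png spindle_mid mouth knob_grip lever_pivot
```

```text
18.2 [591.1  98.6 196.6] [-0.  0.  0.  0. -0.  0.]
83.02427433385517
spindle_mid 0.96 [592.8 105.8  58.8] [322.  217.6]
mouth 0.88 [600.3 167.5  61.3] [322.2 129.9]
lever_pivot 0.67 [608.5 220.1 127.8] [327.   16.1]
```

View pics/w10.png

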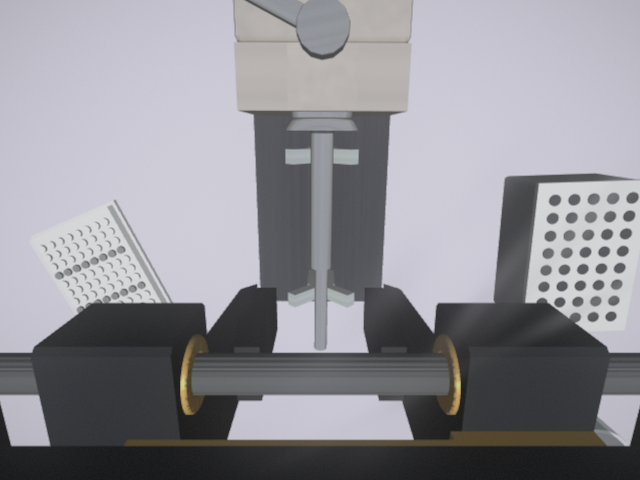

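```bash
cat > s11.py <<'E'
from h import *
import pickle
np.set_printoptions(precision=1,suppress=True)
im=cv2.imread('pics/w10.png'); cv2.imwrite('pics/c10.png',cv2.resize(im[100:370,260:400],(414,798)[::1],interpolation=cv2.INTER_CUBIC)[:600])
cv2.imwrite('pics/c10.png',np.hstack([cv2.resize(im[100:200,260:390],(390,600*390//780),interpolation=cv2.INTER_CUBIC),cv2.resize(im[255:355,260:390],(390,300),interpolation=cv2.INTER_CUBIC)]))
E
python3 s11.py
```

```text
(no output)
```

View pics/c10.png

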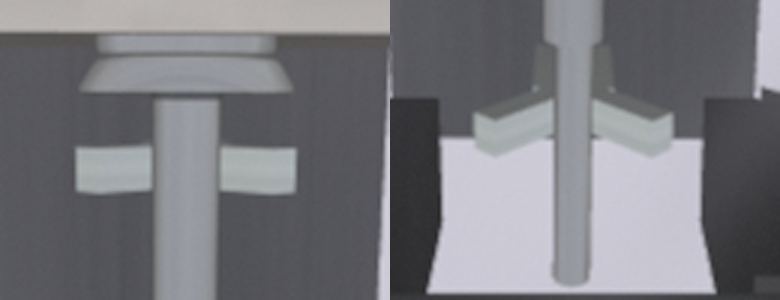

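The ring line is right at the sleeve face and the thin tail lies in the rear rest, so the spindle is home. Next I'll work out the lever geometry.

```bash
cat > s12.py <<'E'
from h import *
import pickle
np.set_printoptions(precision=1,suppress=True)
o=pickle.load(open('w10.png.pkl','rb'))
a=np.radians(82.95);f=np.array([np.cos(a),np.sin(a)]);m=np.array([600,166.5])
for n,p,z in [('step',(321,269.5),68),('pivotcap?',(323,27),146),('pivotcap?',(323,25),128)]:
    w=onz('wrist',p,z,o); d=w[:2]-m; print(n,w,'drive',d@[f[1],-f[0]],d@f)
for c in ['top','side']:
    im=bot.camera(c); 
    for l in ['knob_grip','lever_pivot']:
        for r in bot.spot_point(l,c)[:1]:
            w=c2w(c,r['xyz']); print(c,l,round(r['confidence'],2),w)
    if c=='top': save(cv2.resize(im[160:250,200:320],(780,585),interpolation=cv2.INTER_CUBIC),'top3.png')
E
python3 s12.py
```

```text
step [587.6  68.9  68. ] drive -0.364873385245092 -98.3905271592644
pivotcap? [605.3 211.4 146. ] drive -0.22440310485070314 45.174342822489706
pivotcap? [606.1 216.4 128. ] drive -0.0998804519815011 50.22191882797483
top lever_pivot 0.56 [608.3 221.4 130.5]
side lever_pivot 0.8 [605.7 222.  128.7]
```

View pics/top3.png

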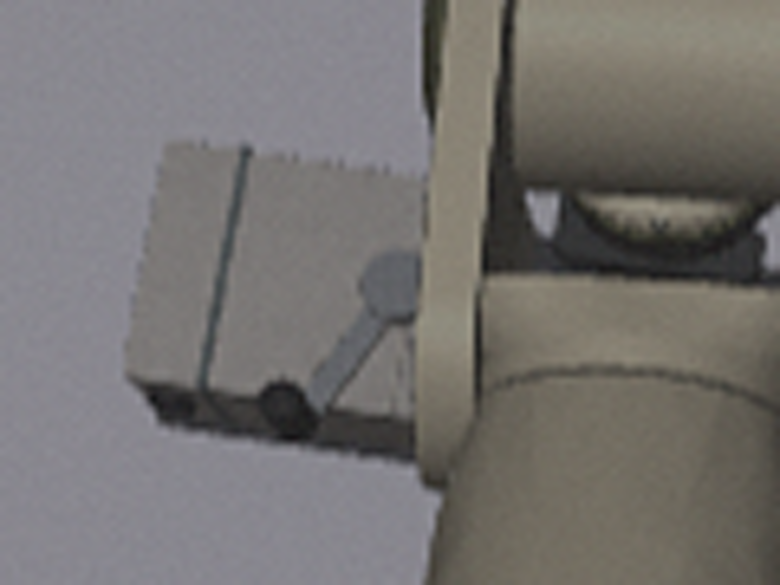

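```bash
python3 plan.py 591.1 98.6 83 549 260 174 14; python3 - <<'E'
from h import *
print(onz('top',(200+285/6.5,160+405/6.5),146))
E
```

```text
[0.0111, -0.0044, 0], [0.0115, -0.0031, 0], [0.0118, -0.0018, 0], [0.0119, -0.0004, 0], [0.0119, 0.0009, 0], [0.0117, 0.0022, 0], [0.0114, 0.0036, 0], [0.0109, 0.0048, 0], [0.0103, 0.006, 0], [0.0095, 0.0072, 0], [0.0087, 0.0082, 0], [0.0077, 0.0091, 0], [0.0066, 0.0099, 0], [0.0054, 0.0106, 0], 
[546.45978873 255.00319144 146.        ]
```

>>> move_arm([
  [0.011,-0.0044,0],
  [0.0115,-0.003,0],
  [0.0118,-0.0018,0],
  [0.0119,-0.0004,0],
  [0.0119,0.001,0],
  [0.0117,0.0022,0],
  [0.0114,0.0036,0],
  [0.011,0.0048,0],
], spin=[-6.5,-6.5,-6.5,-6.5,-6.5,-6.5,-6.5,-6.5], claw=60)

```text
clock: 19.42
eef_pos: [567.0, 192.1, 196.3]
eef_rot: [[-0.712, 0.703, 0.0], [0.703, 0.712, -0.0], [-0.0, -0.0, -1.0]]
contact_force: [0.2, -0.0, -1.1]
finger_gap: 0.6
```

>>> move_arm([
  [0.0103,0.006,0],
  [0.0095,0.0072,0],
  [0.0087,0.0082,0],
  [0.0077,0.0091,0],
  [0.0066,0.01,0],
  [0.0054,0.0106,0],
  [0,0,0],
  [0,0,0],
  [0,0,0],
], spin=[-6.5,-6.5,-6.5,-6.5,-6.5,-6.5,0,0,0])

```text
clock: 20.17
eef_pos: [549.2, 260.3, 196.2]
eef_rot: [[-0.994, 0.107, 0.0], [0.107, 0.994, -0.0], [-0.0, -0.0, -1.0]]
contact_force: [-0.2, -0.7, 0.2]
finger_gap: 0.603
```

```bash
python3 s3.py w11.png knob_grip lever_pivot mouth
```

```text
20.1667 [549.2 260.3 196.2] [-0. -0.  0.  0. -0. -0.]
173.8456151098719
knob_grip 0.92 [547.3 259.4 131.6] [318.8 257.1]
lever_pivot 0.87 [607.6 221.  126.8] [267.4 353.4]
lever_pivot 0.64 [598.7 166.1   2.4] [224.4 276.9]
mouth 0.76 [598.2 167.5  62.9] [207.7 304. ]
```

View pics/w11.png

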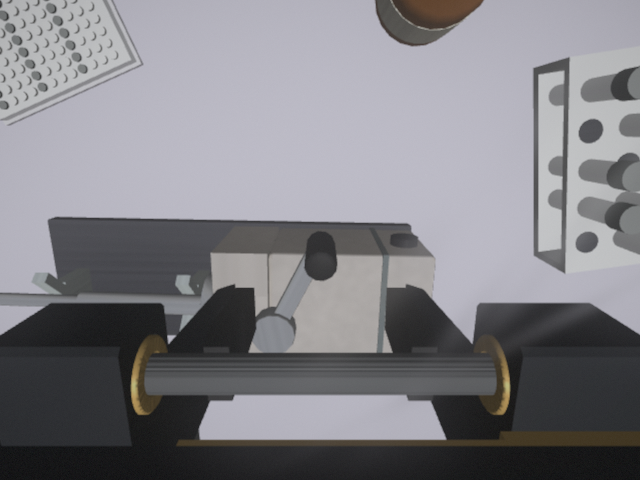

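The knob at (320,255) is centred between the fingers. I'll go down over it and pinch lightly.

>>> move_arm([
  [0.0015,-0.0005,0.01],
  [0,0,0.025],
  [0,0,0.025],
  [0,0,0.018],
  [0,0,0.009],
  [0,0,0],
  [0,0,0],
], spin=[0,0,0,0,0,0,0])

```text
clock: 20.95
eef_pos: [547.9, 260.4, 109.8]
eef_rot: [[-0.995, 0.104, 0.001], [0.104, 0.995, 0.0], [-0.0, 0.0, -1.0]]
contact_force: [0.6, -0.5, 0.4]
finger_gap: 0.601
```

>>> move_arm([
  [0,0,0],
  [0,0,0],
  [0,0,0],
  [0,0,0],
  [0,0,0],
  [0,0,0],
  [0,0,0],
  [0,0,0],
], spin=[0,0,0,0,0,0,0,0], claw=0, newtons=15)

```text
clock: 21.62
eef_pos: [547.5, 260.6, 109.5]
eef_rot: [[-0.995, 0.104, 0.0], [0.104, 0.995, 0.0], [-0.0, 0.0, -1.0]]
contact_force: [-1.0, -0.1, 1.8]
finger_gap: 0.195
```

```bash
python3 s3.py w12.png knob_grip lever_pivot
```

```text
21.6167 [547.5 260.6 109.5] [-0.  0. -0. -0. -0. -0.]
174.0443946265402
knob_grip 0.94 [547.2 258.3 130.4] [314.6 336.4]
```

View pics/w12.png

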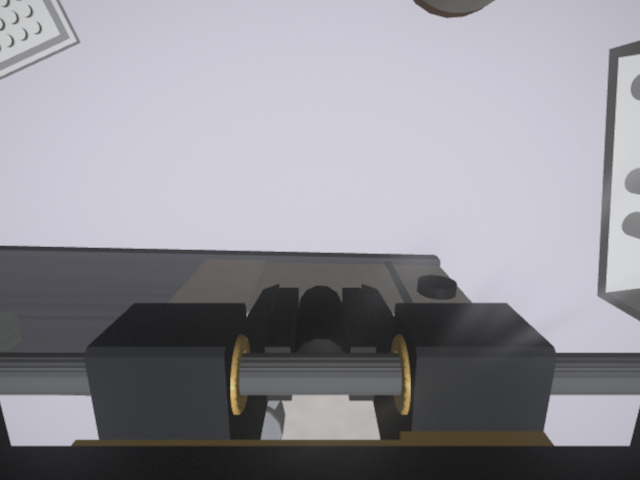

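```bash
python3 - <<'E'
import numpy as np
P=np.array([606.8,221.3]);r=70.3;y=np.radians(174)
X=np.array([np.cos(y),np.sin(y)]);Y=np.array([np.sin(y),-np.cos(y)])
A=np.radians(146.7+5*np.arange(17));p=P+r*np.c_[np.cos(A),np.sin(A)]
for i,d in enumerate(np.diff(p,axis=0)): print(i+1,[round(float(d@X)/1000,4),round(float(d@Y)/1000,4),0],p[i+1].round(1))
E
```

```text
1 [0.0026, -0.0056, 0] [544.9 254.6]
2 [0.0021, -0.0058, 0] [542.2 249.1]
3 [0.0016, -0.0059, 0] [540.1 243.4]
4 [0.001, -0.006, 0] [538.4 237.5]
5 [0.0005, -0.0061, 0] [537.2 231.4]
6 [-0.0, -0.0061, 0] [536.6 225.3]
7 [-0.0006, -0.0061, 0] [536.5 219.2]
8 [-0.0011, -0.006, 0] [537.  213.1]
9 [-0.0016, -0.0059, 0] [538. 207.]
10 [-0.0021, -0.0058, 0] [539.5 201.1]
11 [-0.0026, -0.0055, 0] [541.5 195.3]
12 [-0.0031, -0.0053, 0] [544.  189.7]
13 [-0.0035, -0.005, 0] [547.  184.4]
14 [-0.004, -0.0047, 0] [550.4 179.3]
15 [-0.0044, -0.0043, 0] [554.3 174.5]
16 [-0.0047, -0.0039, 0] [558.6 170.1]
```

>>> move_arm([
  [0.0026,-0.0056,0],
  [0.0021,-0.0058,0],
  [0.0016,-0.006,0],
  [0.001,-0.006,0],
  [0.0005,-0.006,0],
  [0,-0.006,0],
  [0,0,0],
], spin=[0,0,0,0,0,0,0])

```text
clock: 22.35
eef_pos: [535.3, 225.7, 109.4]
eef_rot: [[-0.995, 0.104, -0.001], [0.104, 0.995, 0.0], [0.001, 0.0, -1.0]]
contact_force: [-4.0, 0.2, 4.6]
finger_gap: 0.198
```

>>> move_arm([
  [-0.0006,-0.006,0],
  [-0.001,-0.006,0],
  [-0.0016,-0.006,0],
  [-0.002,-0.0058,0],
  [-0.0026,-0.0055,0],
  [-0.003,-0.0053,0],
  [0,0,0],
], spin=[0,0,0,0,0,0,0])

```text
clock: 22.93
eef_pos: [543.4, 190.2, 109.3]
eef_rot: [[-0.995, 0.104, -0.0], [0.104, 0.995, 0.0], [0.0, 0.0, -1.0]]
contact_force: [-1.5, 0.7, 3.1]
finger_gap: 0.198
```

>>> move_arm([
  [-0.0017,-0.0025,0],
  [-0.0018,-0.0025,0],
  [0,0,0],
  [0,0,0],
], spin=[0,0,0,0])

```text
clock: 23.27
eef_pos: [545.2, 186.9, 109.3]
eef_rot: [[-0.995, 0.103, -0.002], [0.103, 0.995, 0.003], [0.002, 0.003, -1.0]]
contact_force: [-4.6, 9.5, 4.2]
finger_gap: 0.197
```

>>> move_arm([
  [-0.002,-0.0024,0],
  [0,0,0],
  [0,0,0],
], spin=[0,0,0])

```text
clock: 23.52
eef_pos: [545.3, 186.7, 109.2]
eef_rot: [[-0.995, 0.102, -0.005], [0.102, 0.995, 0.007], [0.006, 0.006, -1.0]]
contact_force: [-11.5, 22.2, 6.4]
finger_gap: 0.199
```

>>> move_arm([
  [-0.002,-0.0023,0],
  [0,0,0],
  [0,0,0],
], spin=[0,0,0])

```text
clock: 23.77
eef_pos: [546.3, 185.8, 109.0]
eef_rot: [[-0.995, 0.102, -0.006], [0.102, 0.995, 0.01], [0.007, 0.009, -1.0]]
contact_force: [-15.1, 31.1, 7.5]
finger_gap: 0.212
```

The end stop is felt (rising to 35 N with no further motion, about 63° swung). I'll ease off, release and rise.

>>> move_arm([
  [0.002,0.0023,0],
  [0.0015,0.0018,0],
  [0,0,0],
], spin=[0,0,0])

```text
clock: 24.02
eef_pos: [546.0, 186.8, 109.2]
eef_rot: [[-0.995, 0.103, -0.0], [0.103, 0.995, 0.003], [0.0, 0.003, -1.0]]
contact_force: [-1.8, 12.0, 1.8]
finger_gap: 0.199
```

>>> move_arm([
  [0,0,0],
  [0,0,0],
  [0,0,0],
  [0,0,0],
  [0,0,0],
  [0,0,0],
], spin=[0,0,0,0,0,0], claw=55)

```text
clock: 24.52
eef_pos: [546.7, 184.3, 109.2]
eef_rot: [[-0.995, 0.104, -0.0], [0.104, 0.995, -0.0], [0.0, -0.0, -1.0]]
contact_force: [-0.7, -0.5, -0.3]
finger_gap: 0.546
```

>>> move_arm([
  [0,0,-0.01],
  [0,0,-0.03],
  [0,0,-0.03],
  [0,0,-0.03],
  [0,0,-0.01],
  [0,0,0],
  [0,0,0],
], spin=[0,0,0,0,0,0,0])

```text
clock: 25.1
eef_pos: [546.3, 184.5, 218.7]
eef_rot: [[-0.995, 0.104, -0.0], [0.104, 0.995, -0.0], [0.0, -0.0, -1.0]]
contact_force: [-0.1, -0.5, -1.0]
finger_gap: 0.552
```

```bash
python3 s3.py w13.png knob_grip lever_pivot mouth; python3 - <<'E'
from h import *
np.set_printoptions(precision=1,suppress=True)
for c in ['top','side']:
    im=bot.camera(c)
    for l in ['knob_grip','lever_pivot','spindle_mid']:
        for r in bot.spot_point(l,c)[:1]:
            w=c2w(c,r['xyz']); print(c,l,round(r['confidence'],2),w)
    if c=='side': save(cv2.resize(im[200:320,180:360],(780,520),interpolation=cv2.INTER_CUBIC),'side6.png')
E
```

```text
25.1 [546.3 184.5 218.7] [ 0.  0.  0.  0. -0. -0.]
174.0375511123661
knob_grip 0.62 [546.5 186.5 128.6] [324.  247.3]
lever_pivot 0.69 [609.7 219.6 125.1] [382.1 330.4]
mouth 0.65 [597.9 165.5  61. ] [304.1 285.9]
top spindle_mid 0.63 [ 198.5 -373.8   10.3]
side knob_grip 0.82 [546.  186.8 129.3]
side lever_pivot 0.79 [604.9 222.8 127.3]
side spindle_mid 0.6 [ 197.3 -373.6    9.2]
```

View pics/w13.png

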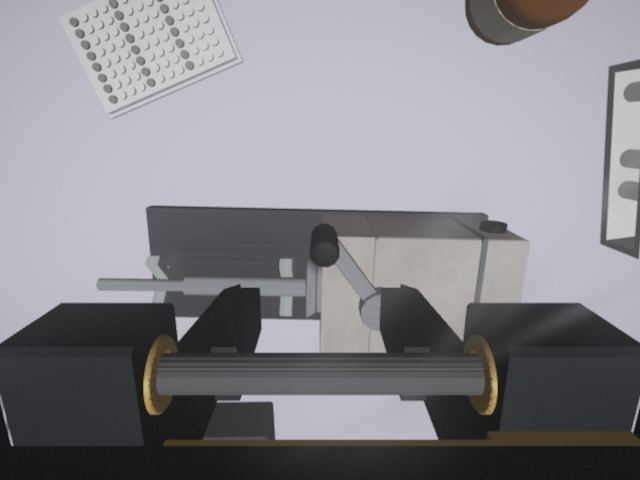

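View pics/side6.png

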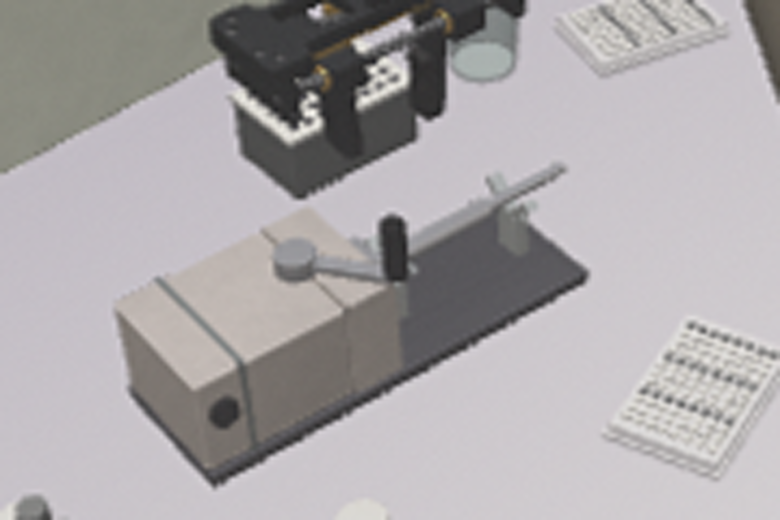

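The lever is at its stop: the knob is at 217° in the drive frame, symmetric with 142.5° for fully open, which makes 1.30 rad. One last check of the spindle's depth after clamping.

>>> move_arm([
  [0.02,0.0,-0.01],
  [0.035,-0.02,0],
  [0.035,-0.03,0],
  [0.03,-0.03,0],
  [0.0,-0.02,0],
  [0,0,0],
  [0,0,0],
  [0,0,0],
], spin=[0,0,0,0,0,0,0,0])

```text
clock: 26.37
eef_pos: [421.7, 100.9, 229.4]
eef_rot: [[-0.995, 0.104, 0.001], [0.104, 0.995, 0.0], [-0.001, 0.0, -1.0]]
contact_force: [-0.0, -0.6, 0.7]
finger_gap: 0.551
```

```bash
python3 s3.py w14.png spindle_mid mouth; python3 - <<'E'
import cv2
im=cv2.imread('pics/w14.png'); cv2.imwrite('pics/c14.png',cv2.resize(im[250:480,0:640],(800,288)))
im=cv2.imread('pics/w13.png'); cv2.imwrite('pics/c13.png',cv2.resize(im[225:325,80:340],(780,300),interpolation=cv2.INTER_CUBIC))
E
```

```text
26.3667 [421.7 100.9 229.4] [ 0.  0. -0.  0.  0. -0.]
174.02473101732062
spindle_mid 0.91 [593.9 103.5  61.2] [342.1 398.9]
mouth 0.66 [600.2 168.9  61.6] [412.5 398.8]
```

View pics/w14.png

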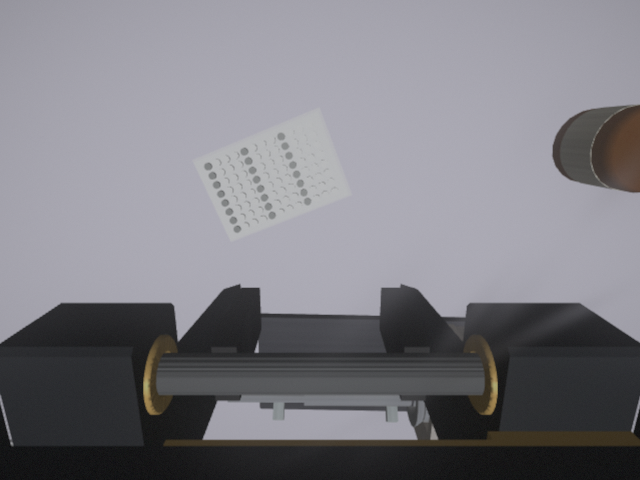

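View pics/c13.png

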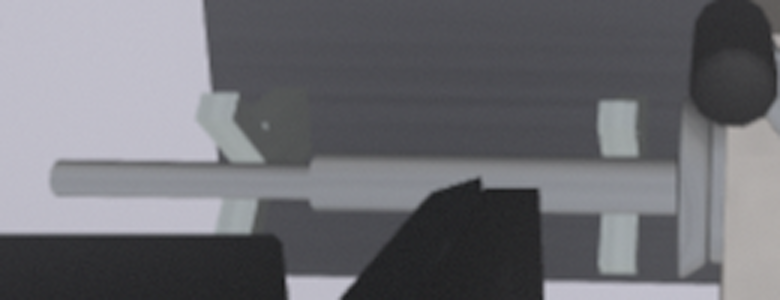

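```bash
python3 - <<'E'
from h import *
import pickle
np.set_printoptions(precision=1,suppress=True)
o=pickle.load(open('w13.png.pkl','rb'))
a=np.radians(82.95);f=np.array([np.cos(a),np.sin(a)]);m=np.array([600,166.5])
for n,p,z in [('step',(80+310/3,225+183/3),67),('tail',(80+52/3,225+178/3),60),('sleeve face',(80+678/3,225+190/3),67)]:
    w=onz('wrist',p,z,o); d=w[:2]-m; print(n,w,'drive',d@[f[1],-f[0]],d@f)
bot.hand_in()
E
```

```text
step [585.6  68.5  67. ] drive -2.254240463421399 -99.04366764057404
tail [579.4  -5.1  60. ] drive 0.6171797181983505 -172.83334698554978
sleeve face [597.8 167.3  67. ] drive -2.2588097206659445 0.5206521651928666
the job is handed in; nothing more can be done
```

The spindle is clamped in the collet, fully home against the inner stop, and I handed the job in at about 26.4 s on the robot's clock. There is no verdict back from the judge.

**What I did:** I lifted the steel spindle out of the rack by its thick end and laid it in both V rests, nose about 7 mm short of the mouth. I let go there, took it by the thin tail and fed it about 57 mm, until it met the stop with 12 N. I released it, then swung the lever about 63° to its end stop. The arm ended clear of everything.

**Last checks:**
- **Depth:** the ring line sits at the sleeve face. The step measured at y about -99 mm (nominal -100), which puts the nose about 51 mm deep. The tail measured -173 mm, which would mean 47 mm. Both are within the roughly 2 mm calibration error and the stop contact.
- **Sideways:** the step measured 2.3 mm off and the tail 0.6 mm the other way. The sleeve face measured the same 2.3 mm off in that picture, so I put this down to calibration.
- **Lever:** the knob stands about 1.10 rad from where it started. I worked out 1.30 rad closed from the geometry and the hard stop (35 N); there is no direct joint reading.
- **Network errors:** in the last top and side pictures the network reported the yellow look-alike as the spindle, so I ignored those two results.
- **Bystanders:** I did not touch the bystanders or the yellow bar, but I did not re-measure their positions at the end.

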